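# Close the cookie tin with its double lid and lift the outer lid to show the inner one

### The job

Pick up the double lid from the sheet pan by the red knob, both lids together, and set it gently (do not drop it) on the open blue cookie tin so that the inner lid is fully home in the mouth; then let go of the knob. Next take the outer lid alone by its yellow collar and lift it straight up off the knob, leaving the white inner lid seated and undisturbed, and finish while still holding the outer lid level over the tin, its rim clear above the top of the knob, so that I can see the seal. The tin stays standing where it is, and the jar, the cutter and the bowl are left alone.

Things in the scene. Friction and masses are not known exactly. Their poses are not given: they have to be found in the camera images.
- tin_mouth (a point): Centre of the mouth of the open, blue, round cookie tin, in the plane of its rim, 90 mm above the table. Tin: outside diameter 120, mouth (inside) diameter 112, 90 high, 0.55 to 1.1 kg, loose on the table, half full of cookies. z points up out of the mouth.
- tin: The same tin; origin at the centre of its underside, z up.
- knob (a point): Centre of the part of the inner lid's red knob that stands out above the yellow collar when the lids are nested. The knob is a plain upright cylinder of 24 mm diameter; its top is 14 mm above this point, and nested the collar's top is 14 mm below it. z points up along the knob.
- inner_lid: White inner lid (loose, 0.13 to 0.21 kg) with the red knob; origin at the centre of its underside, z up. 0 to 12 mm: plug of 107 mm diameter, chamfered below, that enters the tin's mouth; 12 to 16 mm: flange of 120 mm diameter that rests on the tin's rim; then the 24 mm knob up to 79 mm. Knob point at 65 mm: 53 mm above the tin's mouth when home. At the start the plug stands on the pan's floor.
- collar (a point): Centre, half-way up, of the outer lid's yellow collar: an upright tube, 48 mm outside and 30 mm inside diameter, 32 mm high (16 mm above and below this point), standing on the lid's top plate. The knob comes up through it with 3 mm to spare all round; nothing else joins the lids. Nested, this point is 30 mm below the knob's point. z points up.
- outer_lid: Blue outer lid (loose, 0.14 to 0.24 kg), 134 mm diameter; origin at the centre of the skirt's lower edge, z up. Skirt 0 to 10 mm (128 mm inside), top plate 10 to 13 mm, yellow collar 13 to 45 mm. Nested, the plate lies loose on the inner lid's flange and the skirt surrounds it with 4 mm to spare. Lifting the knob carries both lids; lifting the collar carries the outer lid only.
- pan: Aluminium sheet pan, fixed, 260 x 180 mm, rim about 26 mm high, floor 4 mm thick; origin at the centre of its underside, x along its length. The nested double lid lies in it.
- jar: Bystander: amber jar with white cap, 48 mm diameter, 85 mm high; origin at the centre of its underside.
- cutter: Bystander: round copper cookie cutter, 68 mm diameter, 30 mm high; origin at the centre of its underside.
- bowl: Bystander: white bowl, 80 mm diameter, 35 mm high; origin at the centre of its underside.
Things that resemble listed ones, but are neither listed nor needed, are in the scene too. Of the things that look like the inner_lid, the smallest one is meant.

How it is judged:
By the outcome, as a careful person would: the job done as asked, in the order asked, and still so for the second after the job is handed in, while the arm keeps its last pose, push and grip.
It also fails if it takes over 48 s, if anything falls off the work surface, if the arm or the gripper's body presses on something with over 40 N, if the wrist force passes 120 N, or if a joint passes its speed limit or range.

### The arm

A 7-joint arm with a two-finger parallel gripper is mounted at the origin on the work surface. World frame = base frame: x ahead of the robot, y to its left, z up, the work surface at z = 0. Lengths are in mm, angles in rad, forces in N, time in s.
With the tool pointing down it reaches from about 400 to 875 mm from the base axis. Payload 4.4 kg.
Tool frame: the origin (TCP) lies midway between the tips of the shut fingers; the grasp point (between the pads) lies 19 mm behind it; z points along the fingers, y is the line along which they close (so a half turn about z gives the same grasp; the last joint's range is limited). The gripper opens to 85 mm and grips with 20 to 120 N. Pads are 22 mm wide; open, the fingers measure 114 mm over their backs; the gripper's body (76 mm by 85 mm) begins 54 mm behind the grasp point. The pads swing forward as they close: fully open they stand 13 mm farther back than shut.
Start: joints at [1.188, 0.628, 0.038, 1.517, -0.027, 0.996, -0.02], TCP at [202.521, -617.659, 231.313] pointing down, gripper open.
Joint ranges: [-3.06, 3.06], [-0.37, 2.12], [-1.25, 1.32], [0.18, 2.47], [-1.1, 4.24], [0.23, 1.98], [-2.94, 2.94]. Speed limits (rad/s): [2.57, 2.57, 3.14, 3.14, 3.14, 3.14, 3.14].

### API

Orientations are given as [roll, pitch, yaw] about the fixed x, y, z axes, in that order (R = Rz(yaw) Ry(pitch) Rx(roll)).
In Python, from cell import ctrl gives the robot as it stands. The module is installed in compiled form; this text tells all that it offers.
- The arm moves only by the tool step_arm, never from a script. Its argument "commands" is one flat list of numbers, 7 for each row, row after row: the shift along the tool's x, y, z in cm, then the turn, a rotation vector about the tool's x, y, z in rad, then the opening, from 0 (shut) to 1 (fully open). A call has 1 to 10 rows; each row is the pose to reach, as a shift and turn from the pose commanded when the call began, along the tool's axes at that moment; what a row does not reach only later rows make up. A row lasts 1/10 s, in which the tool goes at most 50 mm and 8.59 degrees, less where a joint would pass 70% of its speed; a pose out of reach is approached as far as the arm can. A call with a gripper value outside its range is refused whole. The fingers move at their own pace and stop on an object; the grip force is fixed at half the most. Time passes only in rows, so rows that repeat a pose let the fingers close. It gives the time, the measured TCP pose, the force, the opening and the grip force at its end, in the units of the state.
- ctrl.read_state(): the state, without advancing time (a new reading comes with each control period).
- ctrl.get_image(name): name is "side" or "top"; returns a dict with "image" (400x640x3 uint8, red, green, blue), "range_z" (400x640 float32, mm along the optical axis (not along the pixel's ray), 0 where there is no reading), "vfov" (degrees; the focal length in pixels is half the picture's height over the tangent of half this angle, whatever the lens; pixels are square), "cx", "cy" (the principal point, pixels), "world_to_cam" (4x4, takes a point from world to camera coordinates). Camera axes: x right, y down, z forward; pixel columns grow to the right and rows downward; lengths in mm; the calibration is good to about 2 mm. A picture is of the moment at which its call begins.
- ctrl.finish_job(): hands the job in; it is judged then, once.
The state is a dict: "clock": time; "qpos": joint angles; "qd": joint speeds; "tau": joint torques, N m; "eef_pos": TCP position; "tool_rot": TCP orientation; "force": force on the tool from outside, world axes, zero at the start; "torque": the same for the moment, N m; "width": finger opening in mm; "gripper_force": force on a finger pad.
Only numpy, scipy, OpenCV 4.12 (cv2) and the standard library are available. Lean on these libraries where they do the work, as an engineer would, in place of code of your own. Each camera call takes 0.05 s, during which the arm holds its last target. There are 200 camera calls.

## Working session

There is one attempt and no reset: what is moved stays moved. The work goes in short steps, Python scripts to look and compute and a tool call to move; the robot and the scene stay as the last step left them, time stands still between calls to the robot, and variables do not carry over. Pictures are saved under pics/ and viewed, at most 10 in all, crops included, and the job is handed in when it is done.

Besides the shell and the picture viewer there is one more tool, called as name(argument=value, ...) on one line, values as JSON. step_arm: Moves the arm, as the interface text tells. Its arguments: {"type":"object","properties":{"commands":{"type":"array"}},"required":["commands"]}

```bash
mkdir -p pics; cat > h.py <<'E'
import numpy as np, cv2
from cell import ctrl
def grab(n):
    d=ctrl.get_image(n); np.savez('last_'+n,**d); return d
def pts(d):
    z=d['range_z'].astype(float); h,w=z.shape; f=h/2/np.tan(np.radians(d['vfov'])/2)
    v,u=np.mgrid[:h,:w]; c=np.stack([(u-d['cx'])/f*z,(v-d['cy'])/f*z,z,np.ones_like(z)],-1)
    P=(c@np.linalg.inv(d['world_to_cam']).T)[...,:3]; P[z<=0]=np.nan; return P
def save(d,name,box=None,s=1):
    im=d['image'][...,::-1]
    if box: u0,v0,u1,v1=box; im=im[v0:v1,u0:u1]
    cv2.imwrite('pics/'+name,cv2.resize(im,None,fx=s,fy=s,interpolation=cv2.INTER_CUBIC))
E
python3 - <<'E'
from h import *
for n in('top','side'): save(grab(n),n+'0.png')
s=ctrl.read_state(); print(s)
E
```

```text
{'clock': 0.1, 'qpos': array([ 1.18817278,  0.62924074,  0.03842507,  1.51829229, -0.02699221,
        0.99625944, -0.02000742]), 'qd': array([ 7.77164475e-04,  9.65400621e-04, -1.97078008e-03, -7.11810946e-05,
       -1.04857163e-03, -1.79728096e-03,  5.72137924e-04]), 'tau': array([ 2.95065649e-03, -5.64541090e+01,  1.23034056e+00, -1.93977034e+01,
        1.12188325e-02,  5.35233936e-03, -3.03265274e-06]), 'eef_pos': array([ 202.37090382, -617.10625515,  230.48125667]), 'tool_rot': array([-3.13991019e+00,  1.14447732e-05,  3.16835762e-01]), 'force': array([-0.82169292,  0.68069594,  0.32755687]), 'torque': array([-0.0423631 ,  0.03276307, -0.01795386]), 'gripper_force': 0.0, 'width': 85.45136786745003}
```

View pics/top0.png

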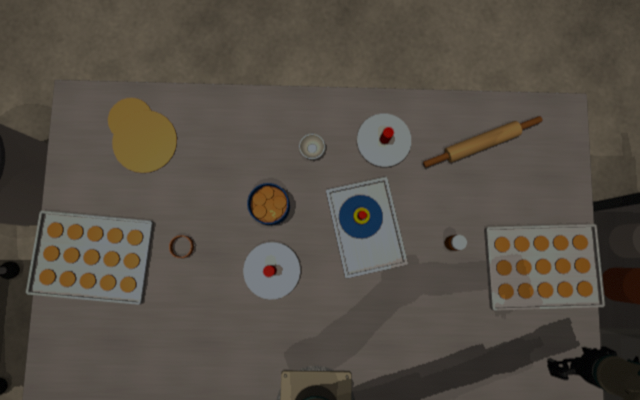

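View pics/side0.png

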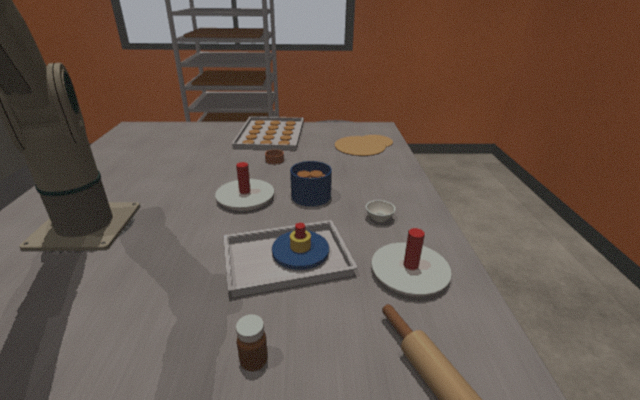

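Candidates for the lid and knob in the top view: the nested double lid in the pan at (361,216), a white lid with a red knob at (270,270), and another at (385,138). The two white ones are about 56 px (160 mm) across, larger than the 120 mm inner lid, so they are decoys. The nested lid with the yellow collar is the target. The only open blue tin is at (269,204).

```bash
cat >> h.py <<'E'
def circ(p):
    A=np.c_[2*p,np.ones(len(p))]; s=np.linalg.lstsq(A,(p**2).sum(1),rcond=None)[0]; return s[:2],np.sqrt(s[2]+s[:2]@s[:2])
def encl(p):
    c,r=cv2.minEnclosingCircle(p.astype(np.float32)); return np.round(c,1),round(r,1)
E
python3 - <<'E'
from h import *
for n,regs in(('top',dict(lid=(325,180,405,275),tin=(240,178,298,230))),('side',dict(lid=(260,215,340,275),tin=(280,155,342,210)))):
    d=dict(np.load(f'last_{n}.npz')); P=pts(d); hsv=cv2.cvtColor(d['image'],cv2.COLOR_RGB2HSV)
    H,S,V=[hsv[...,i].astype(int) for i in range(3)]
    M=dict(red=((H<6)|(H>174))&(S>150)&(V>60),yel=(H>17)&(H<32)&(S>120),blue=(H>100)&(H<130)&(S>100))
    for k,(a,b,c,e) in regs.items():
        for m in (('red','yel','blue') if k=='lid' else ('blue',)):
            mm=np.zeros_like(M[m]); mm[b:e,a:c]=M[m][b:e,a:c]; q=P[mm]; q=q[~np.isnan(q[:,0])]
            if len(q)<5: print(n,k,m,len(q)); continue
            v,u=np.nonzero(mm)
            zt=np.percentile(q[:,2],97); t=q[q[:,2]>zt-5]
            print(n,k,m,len(q),'px',u.mean().round(1),v.mean().round(1),'z',np.percentile(q[:,2],[3,50,97]).round(1),'toplayer encl',encl(t[:,:2]),'mean',t.mean(0).round(1))
    a=regs['tin'];
    print(n,'jar etc cam pos',np.linalg.inv(d['world_to_cam'])[:3,3].round())
d=dict(np.load('last_top.npz')); P=pts(d)
for nm,(u,v) in dict(base=(315,390),jar=(458,242),bowl=(312,147),lid2=(271,270),lid3=(387,134),pan1=(329,192),pan2=(387,181),pan3=(405,264),pan4=(347,275),table=(210,180),).items(): print(nm,P[v,u].round())
save(d,'c1.png',(230,165,420,285),4)
E
```

```text
top lid red 43 px 361.6 215.0 z [73.8 82.4 87.6] toplayer encl (array([ 558. , -121.1]), 8.8) mean [ 557.9 -120.2   85.1]
top lid yel 143 px 361.0 215.7 z [22.2 53.8 59.1] toplayer encl (array([ 559.4, -124.6]), 23.3) mean [ 560.3 -124.6   56.4]
top lid blue 1171 px 360.2 216.6 z [17.5 22.9 28.5] toplayer encl (array([ 560.4, -124. ]), 65.0) mean [ 559.7 -122.2   25.7]
top tin blue 252 px 268.0 203.7 z [31.5 83.4 92.8] toplayer encl (array([585.7, 149.7]), 58.9) mean [588.6 150.3  90.6]
top jar etc cam pos [ 429.    6. 1436.]
side lid red 84 px 299.8 229.0 z [59.6 83.2 86. ] toplayer encl (array([ 559.3, -126.2]), 12.1) mean [ 559.6 -127.5   84.3]
side lid yel 283 px 300.0 242.5 z [29.3 49.5 58. ] toplayer encl (array([ 560.6, -126.9]), 23.4) mean [ 560.2 -133.5   56.5]
side lid blue 1139 px 299.8 251.5 z [22.  24.8 26.6] toplayer encl (array([ 559.6, -126.9]), 66.9) mean [ 559.3 -141.1   24.8]
side tin blue 291 px 309.3 183.5 z [13.2 66.7 91.9] toplayer encl (array([588.2, 147.3]), 60.3) mean [584.7 126.6  90.1]
side jar etc cam pos [ 579. -811.  548.]
base [66.  2. 61.]
jar [ 486. -401.   84.]
bowl [775.  27.   8.]
lid2 [396. 131. 113.]
lid3 [ 794. -192.  108.]
pan1 [632. -28.  26.]
pan2 [ 670. -204.   26.]
pan3 [ 420. -258.   28.]
pan4 [384. -86.  24.]
table [664. 339.   3.]
```

View pics/c1.png

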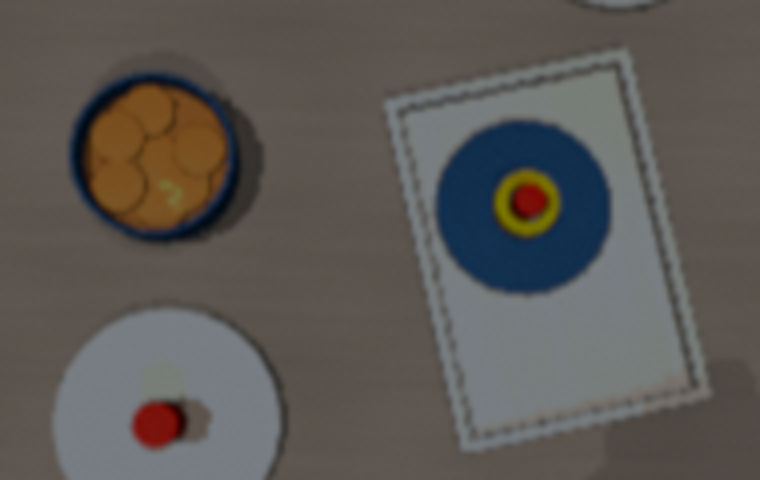

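The picture shows the nested lid in the pan at crop (525,205), with the red knob through the yellow collar, and the open tin at (155,155). The heights agree with the description: knob top about 84 mm (83 expected), collar top about 56 mm (55) and tin rim about 90 mm. I take the lid as (560,-125) and the tin as (587,148). Next I move to hover over the knob.

step_arm(commands=[49.3, -35.7, 8, 0, 0, 0, 1, 49.3, -35.7, 8, 0, 0, 0, 1, 49.3, -35.7, 8, 0, 0, 0, 1, 49.3, -35.7, 8, 0, 0, 0, 1, 49.3, -35.7, 8, 0, 0, 0, 1, 49.3, -35.7, 8, 0, 0, 0, 1, 49.3, -35.7, 8, 0, 0, 0, 1, 49.3, -35.7, 8, 0, 0, 0, 1, 49.3, -35.7, 8, 0, 0, 0, 1, 49.3, -35.7, 8, 0, 0, 0, 1])

```text
clock: 1.1
eef_pos: [494.2, -214.5, 165.7]
tool_rot: [-3.141, 0.0, 0.317]
force: [1.2, -0.7, -0.0]
width: 85.4
gripper_force: 0.0
```

step_arm(commands=[0, 0, 0, 0, 0, 0, 1, 0, 0, 0, 0, 0, 0, 1, 0, 0, 0, 0, 0, 0, 1])

```text
clock: 1.4
eef_pos: [492.6, -217.4, 166.0]
tool_rot: [3.141, 0.001, 0.315]
force: [0.1, 0.1, 0.4]
width: 85.3
gripper_force: 0.0
```

```bash
cat >> h.py <<'E'
def delta(x,y,z,yaw=None):
    s=ctrl.read_state(); a=s['tool_rot'][2]; d=np.array([x,y,z])-s['eef_pos']; c,n=np.cos(a),np.sin(a)
    print('at',s['clock'],s['eef_pos'].round(1),s['tool_rot'].round(3),'shift cm',np.round([(c*d[0]+n*d[1])/10,(n*d[0]-c*d[1])/10,-d[2]/10],2))
E
python3 -c "
from h import *
delta(560,-125,120);delta(560,-125,58)"
```

```text
at 1.4 [ 492.6 -217.4  166. ] [3.141e+00 1.000e-03 3.150e-01] shift cm [ 9.28 -6.7   4.6 ]
at 1.4 [ 492.6 -217.4  166. ] [3.141e+00 1.000e-03 3.150e-01] shift cm [ 9.28 -6.7  10.8 ]
```

step_arm(commands=[3.1, -2.2, 1.5, 0, 0, 0, 1, 6.2, -4.5, 3, 0, 0, 0, 1, 9.28, -6.7, 4.6, 0, 0, 0, 1, 9.28, -6.7, 4.6, 0, 0, 0, 1, 9.28, -6.7, 4.6, 0, 0, 0, 1])

```text
clock: 1.9
eef_pos: [560.1, -124.8, 119.7]
tool_rot: [3.141, 0.001, 0.316]
force: [-0.6, -0.8, 0.3]
width: 85.5
gripper_force: 0.0
```

```bash
python3 -c "
from h import *
delta(560,-125,58)
d=grab('side'); save(d,'s1.png',(240,120,360,280),4)"
```

```text
at 1.9 [ 560.1 -124.8  119.7] [3.141e+00 1.000e-03 3.160e-01] shift cm [-0.02  0.01  6.17]
```

View pics/s1.png

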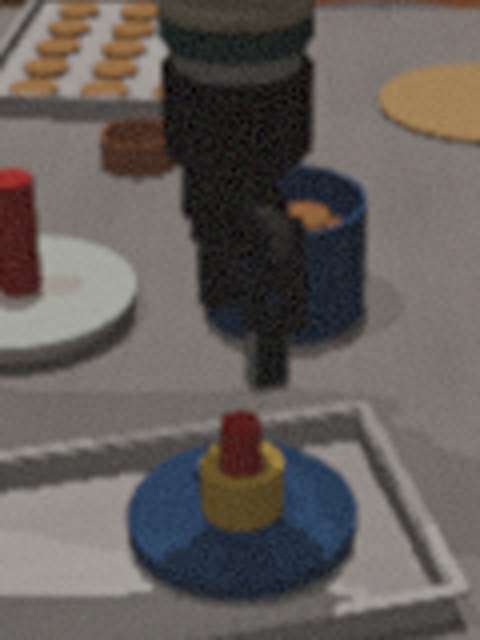

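The gripper hovers above the knob (crop 241,440). The near finger at (267,370) is about 13 mm to the right, as the tool yaw predicts. I descend and grip.

step_arm(commands=[0, 0, 1.5, 0, 0, 0, 1, 0, 0, 3, 0, 0, 0, 1, 0, 0, 4.5, 0, 0, 0, 1, 0, 0, 5.5, 0, 0, 0, 1, 0, 0, 6.1, 0, 0, 0, 1, 0, 0, 6.1, 0, 0, 0, 0.5, 0, 0, 6.1, 0, 0, 0, 0.35, 0, 0, 6.1, 0, 0, 0, 0.35, 0, 0, 6.1, 0, 0, 0, 0.35, 0, 0, 6.1, 0, 0, 0, 0.35])

```text
clock: 2.95
eef_pos: [561.1, -123.7, 59.6]
tool_rot: [3.141, -0.001, 0.317]
force: [0.5, -0.2, -0.3]
width: 29.8
gripper_force: 0.0
```

step_arm(commands=[0, 0, 0, 0, 0, 0, 0.28, 0, 0, 0, 0, 0, 0, 0.25, 0, 0, 0, 0, 0, 0, 0.2, 0, 0, 0, 0, 0, 0, 0.1, 0, 0, 0, 0, 0, 0, 0, 0, 0, 0, 0, 0, 0, 0, 0, 0, 0, 0, 0, 0, 0])

```text
clock: 3.65
eef_pos: [560.9, -123.3, 59.7]
tool_rot: [-3.141, -0.0, 0.317]
force: [-0.4, 1.1, 5.7]
width: 21.8
gripper_force: 58.4
```

step_arm(commands=[0, 0, -0.5, 0, 0, 0, 0, 0, 0, -1.5, 0, 0, 0, 0, 0, 0, -3, 0, 0, 0, 0, 0, 0, -5, 0, 0, 0, 0, 0, 0, -7, 0, 0, 0, 0, 0, 0, -9, 0, 0, 0, 0, 0, 0, -10.5, 0, 0, 0, 0, 0, 0, -11.5, 0, 0, 0, 0, 0, 0, -12, 0, 0, 0, 0, 0, 0, -12, 0, 0, 0, 0])

```text
clock: 4.65
eef_pos: [560.9, -123.9, 179.6]
tool_rot: [3.141, -0.001, 0.317]
force: [-0.1, -0.1, -3.2]
width: 22.0
gripper_force: 58.9
```

```bash
cat > m.py <<'E'
from h import *
def meas(n,boxes):
    d=grab(n); P=pts(d); hsv=cv2.cvtColor(d['image'],cv2.COLOR_RGB2HSV); H,S,V=[hsv[...,i].astype(int) for i in range(3)]
    M=dict(red=((H<6)|(H>174))&(S>150)&(V>50),yel=(H>17)&(H<32)&(S>110),blue=(H>100)&(H<130)&(S>90))
    e=ctrl.read_state()['eef_pos']
    for k,(m,c,r,z0,z1) in boxes.items():
        q=P[M[m]]; q=q[(np.hypot(q[:,0]-c[0],q[:,1]-c[1])<r)&(q[:,2]>z0)&(q[:,2]<z1)]
        if len(q)<4: print(n,k,len(q)); continue
        print(n,k,len(q),'encl',encl(q[:,:2]),'mean',q.mean(0).round(1),'z',np.percentile(q[:,2],[2,50,98]).round(1))
    return d
E
python3 -c "
from m import *
e=ctrl.read_state()['eef_pos']; delta(587,148,e[2]); zb=e[2]-54
for n in('top','side'): d=meas(n,dict(collar=('yel',e,40,zb+20,zb+70),plate=('blue',e,80,zb+12,zb+30),skirt=('blue',e,80,zb-5,zb+14),tinrim=('blue',(587,148),68,84,97)))
save(d,'s2.png',(240,110,360,270),3)"
```

```text
at 4.65 [ 560.9 -123.9  179.6] [ 3.141e+00 -1.000e-03  3.170e-01] shift cm [ 10.95 -25.02  -0.  ]
top collar 0
top plate 388 encl (array([ 562.3, -103.6]), 60.6) mean [561.2 -86.3 143. ] z [138.2 142.9 148.5]
top skirt 46 encl (array([ 564.2, -102.7]), 53.8) mean [563.1 -87.6 138.5] z [136.  138.8 139.5]
top tinrim 139 encl (array([586.1, 149.8]), 59.6) mean [591.9 150.4  89.1] z [84.6 88.7 94.3]
side collar 322 encl (array([ 558.8, -128.2]), 23.8) mean [ 559.  -142.1  164.6] z [147.2 165.9 176.7]
side plate 1128 encl (array([ 561.3, -126.2]), 68.0) mean [ 559.5 -142.5  143.8] z [139.2 144.  145.3]
side skirt 51 encl (array([ 555.4, -163.9]), 54.2) mean [ 557.2 -183.9  137.6] z [135.5 137.6 139.5]
side tinrim 64 encl (array([588. , 149.5]), 60.1) mean [611.6 134.2  88.5] z [84.3 88.9 92.7]
```

View pics/s2.png

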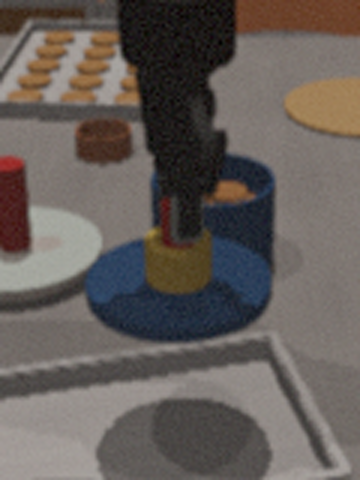

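Both lids hang level and nested from the knob. I carry them over the tin.

step_arm(commands=[0.4, -1, 0, 0, 0, 0, 0, 1.5, -3.5, 0, 0, 0, 0, 0, 3, -7, 0, 0, 0, 0, 0, 4.6, -10.5, 0, 0, 0, 0, 0, 6.1, -14, 0, 0, 0, 0, 0, 7.6, -17.5, 0, 0, 0, 0, 0, 9.2, -21, 0, 0, 0, 0, 0, 10.3, -23.7, 0, 0, 0, 0, 0, 10.8, -24.8, 0, 0, 0, 0, 0, 11, -25.2, 0, 0, 0, 0, 0])

```text
clock: 5.75
eef_pos: [586.0, 152.4, 178.4]
tool_rot: [-3.141, 0.001, 0.32]
force: [-0.8, 0.3, -3.4]
width: 22.0
gripper_force: 59.2
```

step_arm(commands=[0, 0, 2, 0, 0, 0, 0, 0, 0, 3, 0, 0, 0, 0, 0, 0, 3, 0, 0, 0, 0])

```text
clock: 6.05
eef_pos: [585.3, 147.8, 147.3]
tool_rot: [3.141, 0.005, 0.315]
force: [-0.6, -0.5, -4.3]
width: 22.2
gripper_force: 59.1
```

```bash
python3 -c "
from m import *
e=ctrl.read_state()['eef_pos']; delta(587,150,e[2]); zb=e[2]-54
for n in('top','side'): d=meas(n,dict(red=('red',e,20,zb+50,zb+90),collar=('yel',e,40,zb+20,zb+70),plate=('blue',e,80,zb+11,zb+30),tin=('blue',(587,148),68,5,88)))
save(d,'s3.png',(270,130,350,215),6)"
```

```text
at 6.05 [585.3 147.8 147.3] [3.141 0.005 0.315] shift cm [ 0.23 -0.16 -0.  ]
top red 0
top collar 31 encl (array([576.5, 128.4]), 14.1) mean [576.3 126.7 136.7] z [116.  139.6 160.5]
top plate 442 encl (array([584.7, 128.3]), 63.2) mean [573.5 108.  110.6] z [105.7 110.6 115.9]
top tin 0
side red 10 encl (array([578.9, 139.2]), 5.5) mean [577.5 138.7 159.2] z [148.  155.4 173.5]
side collar 174 encl (array([584.2, 142.3]), 24.0) mean [583.4 128.5 133.2] z [116.6 134.  146.5]
side plate 460 encl (array([584. , 143.9]), 66.5) mean [583.  128.9 113.1] z [107.3 113.5 114.9]
side tin 364 encl (array([586.1, 136.6]), 55.6) mean [586.  100.4  50.1] z [ 9.1 51.8 87. ]
```

View pics/s3.png

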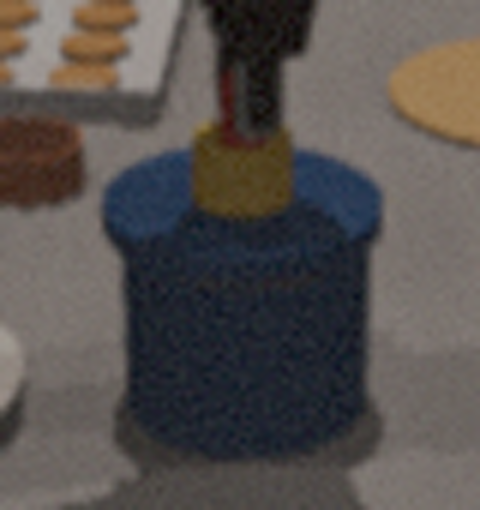

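The lid is just above the tin. In the crop the lid centre is at u≈242.5 and the tin at u≈246.5, so it is about 2 mm low in x. I let the arm settle, shift, and read again.

step_arm(commands=[0.2, -0.15, -0.4, 0, 0, 0, 0, 0.2, -0.15, -0.4, 0, 0, 0, 0, 0.2, -0.15, -0.4, 0, 0, 0, 0])

```text
clock: 6.45
eef_pos: [588.8, 152.2, 154.0]
tool_rot: [3.142, -0.002, 0.317]
force: [-1.0, -0.1, -3.0]
width: 22.3
gripper_force: 59.1
```

```bash
cat > r.py <<'E'
from m import *
# tin: fit circle to rim from the initial (unoccluded) pictures by projecting model; lid: edge midlines in side image
e=ctrl.read_state()['eef_pos']; delta(587.5,150.8,147)
zb=e[2]-55.7
for n in('side','top'):
    acc=[]
    for i in range(3):
        d=meas(n,dict(collar=('yel',e,40,zb+25,zb+70),plate=('blue',e,80,zb+19,zb+30),)); acc.append(d)
    if n=='side':
        im=np.mean([a['image'] for a in acc],0); P=np.nanmedian([pts(a) for a in acc],0)
        hsv=cv2.cvtColor(im.astype(np.uint8),cv2.COLOR_RGB2HSV); B=(hsv[...,0]>98)&(hsv[...,0]<132)&(hsv[...,1]>80)
        for v in range(158,206,3):
            u=np.nonzero(B[v,270:350])[0]
            if len(u): print(v,270+u.min(),270+u.max(),270+(u.min()+u.max())/2,np.round(np.nanmedian(P[v,270+u],0)))
E
python3 r.py
```

```text
at 6.45 [588.8 152.2 154. ] [ 3.142e+00 -2.000e-03  3.170e-01] shift cm [-0.17  0.09  0.7 ]
side collar 166 encl (array([585.6, 145.3]), 23.8) mean [586.7 132.3 139.1] z [123.6 139.2 151.9]
side plate 398 encl (array([587.3, 146. ]), 65.0) mean [585.7 137.5 119.3] z [117.8 119.2 120.8]
side collar 163 encl (array([586.2, 143.3]), 22.7) mean [586.4 131.9 138.8] z [124.  139.3 151.5]
side plate 392 encl (array([586. , 145.8]), 65.6) mean [585.5 137.6 119. ] z [117.6 119.  120.5]
side collar 168 encl (array([585.6, 143.7]), 23.3) mean [585.9 132.5 139.3] z [125.  139.6 151.4]
side plate 391 encl (array([586.1, 147. ]), 66.0) mean [585.6 137.9 118.8] z [117.4 118.8 120.4]
158 290 332 311.0 [613. 167. 119.]
161 289 333 311.0 [587. 146. 119.]
164 289 333 311.0 [573. 126. 119.]
167 290 331 310.5 [579. 107. 119.]
170 292 329 310.5 [584.  90. 118.]
173 294 326 310.0 [585.  86. 111.]
176 293 328 310.5 [585. 113.  88.]
179 293 329 311.0 [584.  95.  88.]
182 292 329 310.5 [581.  96.  78.]
185 292 328 310.0 [583.  98.  68.]
188 292 326 309.0 [581.  95.  60.]
191 292 327 309.5 [576.  98.  49.]
194 292 328 310.0 [577.  96.  40.]
197 293 329 311.0 [592.  97.  30.]
200 294 327 310.5 [592.  95.  21.]
203 301 321 311.0 [582.  94.  12.]
top collar 30 encl (array([580.1, 133. ]), 14.0) mean [578.8 131.6 142.3] z [125.8 145.  152.2]
top plate 166 encl (array([588.2, 132.2]), 61.9) mean [575.2 112.8 119.2] z [117.3 118.9 123.3]
top collar 30 encl (array([579.3, 132.4]), 13.8) mean [578.7 131.5 143.4] z [125.7 145.4 158.3]
top plate 162 encl (array([586.4, 131.4]), 62.9) mean [575.8 112.1 119.1] z [117.4 118.7 122.4]
top collar 30 encl (array([579.9, 132.9]), 13.9) mean [578.8 131.5 142.6] z [127.3 144.3 155.2]
top plate 169 encl (array([588.2, 130.8]), 61.7) mean [576.3 112.6 119.1] z [117.3 119.  121.8]
```

```bash
cat > cyl.py <<'E'
from m import *
from scipy.optimize import least_squares
def cyl(q,R,c0):
    f=least_squares(lambda c:np.hypot(q[:,0]-c[0],q[:,1]-c[1])-R,c0,loss='soft_l1',f_scale=2.)
    return f.x.round(2),len(q),np.round(np.median(np.abs(f.fun)),2)
def run(n='side',N=6):
    e=ctrl.read_state()['eef_pos']; print(e.round(1)); zb=e[2]-55.7
    D=[grab(n) for _ in range(N)]; P=np.nanmedian([pts(a) for a in D],0); im=np.median([a['image'] for a in D],0).astype(np.uint8)
    hsv=cv2.cvtColor(im,cv2.COLOR_RGB2HSV); H,S=hsv[...,0].astype(int),hsv[...,1].astype(int)
    B=(H>98)&(H<132)&(S>80); Y=(H>17)&(H<32)&(S>110)
    def sel(M,r,z0,z1):
        q=P[M]; return q[(np.hypot(q[:,0]-587,q[:,1]-149)<r)&(q[:,2]>z0)&(q[:,2]<z1)]
    print('tin',cyl(sel(B,75,8,84),60,[587,149])); print('collar',cyl(sel(Y,35,zb+22,zb+48),24,[587,149])); 
    sk=sel(B,80,zb+8,zb+15);print('skirt',cyl(sk[sk[:,1]<149],67,[587,149]))
    pl=sel(B,80,zb+16,zb+26); print('plate z',np.median(pl[:,2]),encl(pl[:,:2]), 'near y',np.percentile(pl[:,1],[0,2]).round(1),'x',np.percentile(pl[:,0],[0,1,99,100]).round(1))
if __name__=='__main__': run()
E
python3 cyl.py
```

```text
[588.2 152.  153.2]
tin (array([586.38, 151.23]), 594, np.float64(0.42))
collar (array([586.56, 151.01]), 132, np.float64(0.4))
skirt (array([586.49, 151.23]), 40, np.float64(0.26))
plate z 118.37767221027335 (array([586.4, 147.8]), 65.6) near y [83.3 84.6] x [522.3 525.4 647.8 649.8]
```

Cylinder fits put the tin axis at (586.4,151.2) and the collar and skirt at (586.5,151.1), so they are aligned to within 0.3 mm. I lower slowly.

step_arm(commands=[0, 0, 0.2, 0, 0, 0, 0, 0, 0, 0.4, 0, 0, 0, 0, 0, 0, 0.6, 0, 0, 0, 0, 0, 0, 0.8, 0, 0, 0, 0, 0, 0, 0.9, 0, 0, 0, 0, 0, 0, 1.0, 0, 0, 0, 0, 0, 0, 1.0, 0, 0, 0, 0])

```text
clock: 7.75
eef_pos: [588.2, 152.0, 143.0]
tool_rot: [-3.142, 0.0, 0.317]
force: [-0.0, 0.9, -4.0]
width: 22.2
gripper_force: 59.1
```

```bash
python3 cyl.py
```

```text
[588.2 152.  143. ]
tin (array([586.42, 151.21]), 566, np.float64(0.43))
collar (array([586.66, 150.91]), 123, np.float64(0.44))
skirt (array([586.59, 151.  ]), 66, np.float64(0.38))
plate z 108.41485557364592 (array([587. , 146.4]), 65.6) near y [84. 85.] x [524.  525.6 648.1 650.3]
```

step_arm(commands=[0, 0, 0.15, 0, 0, 0, 0, 0, 0, 0.3, 0, 0, 0, 0, 0, 0, 0.45, 0, 0, 0, 0, 0, 0, 0.6, 0, 0, 0, 0, 0, 0, 0.7, 0, 0, 0, 0, 0, 0, 0.8, 0, 0, 0, 0, 0, 0, 0.8, 0, 0, 0, 0])

```text
clock: 8.75
eef_pos: [588.2, 152.0, 135.0]
tool_rot: [-3.142, 0.0, 0.317]
force: [0.0, -0.0, -3.5]
width: 22.0
gripper_force: 59.1
```

step_arm(commands=[0, 0, 0.05, 0, 0, 0, 0, 0, 0, 0.1, 0, 0, 0, 0, 0, 0, 0.13, 0, 0, 0, 0, 0, 0, 0.13, 0, 0, 0, 0])

```text
clock: 9.15
eef_pos: [588.3, 152.1, 133.9]
tool_rot: [3.142, 0.0, 0.317]
force: [-0.0, -0.2, -3.9]
width: 22.0
gripper_force: 59.1
```

step_arm(commands=[0, 0, 0.05, 0, 0, 0, 0, 0, 0, 0.1, 0, 0, 0, 0, 0, 0, 0.1, 0, 0, 0, 0])

```text
clock: 9.45
eef_pos: [588.3, 152.1, 133.7]
tool_rot: [-3.142, -0.0, 0.317]
force: [-2.0, -0.3, 5.1]
width: 22.1
gripper_force: 59.9
```

Contact came at TCP z = 133.7, exactly the height computed for fully home, with only about 9 N of load change. I release the knob.

step_arm(commands=[0, 0, -0.05, 0, 0, 0, 0, 0, 0, -0.05, 0, 0, 0, 0.35, 0, 0, -0.05, 0, 0, 0, 0.5, 0, 0, -0.05, 0, 0, 0, 0.8, 0, 0, -0.05, 0, 0, 0, 1, 0, 0, -0.05, 0, 0, 0, 1, 0, 0, -0.05, 0, 0, 0, 1, 0, 0, -0.05, 0, 0, 0, 1])

```text
clock: 10.25
eef_pos: [588.3, 152.1, 133.4]
tool_rot: [3.142, -0.0, 0.317]
force: [0.7, -0.3, 0.4]
width: 85.2
gripper_force: 0.0
```

```bash
python3 cyl.py; python3 -c "
from m import *
d=grab('side');save(d,'s4.png',(270,130,350,215),6)
P=pts(d);hsv=cv2.cvtColor(d['image'],cv2.COLOR_RGB2HSV);m=((hsv[...,0]<6)|(hsv[...,0]>174))&(hsv[...,1]>150);q=P[m];q=q[np.hypot(q[:,0]-587,q[:,1]-150)<30]
print(len(q),np.nanpercentile(q,[2,50,98],axis=0).round(1))"
```

```text
[588.3 152.1 133.4]
tin (array([586.44, 151.19]), 556, np.float64(0.43))
collar (array([586.64, 150.99]), 120, np.float64(0.45))
skirt (array([586.82, 151.07]), 60, np.float64(0.4))
plate z 98.936737985799 (array([586.7, 146.7]), 65.5) near y [83.4 85. ] x [524.1 525.4 647.9 650.6]
41 [[577.8 136.4 133.8]
 [584.4 140.  146.1]
 [589.9 150.2 174.3]]
```

View pics/s4.png

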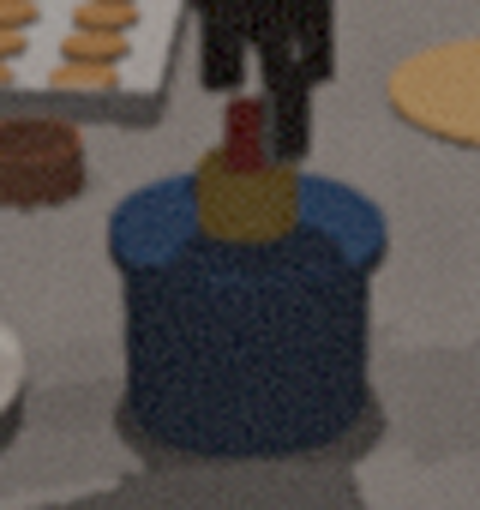

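The knob is released, with the fingers clear of it. The lid sits level and the plate height is about 97 mm (bias removed), so it is home. I descend around the collar with the same xy and close slowly.

step_arm(commands=[0, 0, 0.8, 0, 0, 0, 1, 0, 0, 1.6, 0, 0, 0, 1, 0, 0, 2.4, 0, 0, 0, 1, 0, 0, 3, 0, 0, 0, 1, 0, 0, 3.3, 0, 0, 0, 1, 0, 0, 3.45, 0, 0, 0, 1, 0, 0, 3.45, 0, 0, 0, 0.7, 0, 0, 3.45, 0, 0, 0, 0.64, 0, 0, 3.45, 0, 0, 0, 0.64, 0, 0, 3.45, 0, 0, 0, 0.64])

```text
clock: 11.6
eef_pos: [588.4, 152.1, 99.1]
tool_rot: [3.142, -0.001, 0.317]
force: [0.5, 0.2, -0.2]
width: 54.3
gripper_force: 0.0
```

step_arm(commands=[0, 0, 0, 0, 0, 0, 0.62, 0, 0, 0, 0, 0, 0, 0.6, 0, 0, 0, 0, 0, 0, 0.58, 0, 0, 0, 0, 0, 0, 0.56, 0, 0, 0, 0, 0, 0, 0.54])

```text
clock: 12.1
eef_pos: [588.3, 152.2, 99.3]
tool_rot: [-3.141, -0.0, 0.316]
force: [-0.9, 0.5, 3.8]
width: 46.9
gripper_force: 46.8
```

step_arm(commands=[0, 0, 0, 0, 0, 0, 0.4, 0, 0, 0, 0, 0, 0, 0.2, 0, 0, 0, 0, 0, 0, 0, 0, 0, 0, 0, 0, 0, 0])

```text
clock: 12.5
eef_pos: [588.3, 152.2, 99.4]
tool_rot: [-3.141, -0.0, 0.317]
force: [-1.4, -0.4, 6.1]
width: 46.5
gripper_force: 60.8
```

```bash
python3 cyl.py
```

```text
[588.3 152.2  99.4]
tin (array([586.44, 151.22]), 575, np.float64(0.43))
collar (array([587., 149.]), 0, np.float64(nan))
skirt (array([586.84, 158.96]), 59, np.float64(0.99))
plate z 64.79707225808664 (array([585.5, 123. ]), 52.7) near y [90.3 90.6] x [532.9 533.  638.  638.1]
  return _methods._mean(a, axis=axis, dtype=dtype,
  ret = ret.dtype.type(ret / rcount)
```

step_arm(commands=[0, 0, -0.2, 0, 0, 0, 0, 0, 0, -0.5, 0, 0, 0, 0, 0, 0, -0.8, 0, 0, 0, 0, 0, 0, -1, 0, 0, 0, 0, 0, 0, -1, 0, 0, 0, 0, 0, 0, -1, 0, 0, 0, 0])

```text
clock: 13.4
eef_pos: [588.2, 152.0, 108.9]
tool_rot: [3.142, -0.0, 0.317]
force: [0.3, 0.2, -2.3]
width: 46.9
gripper_force: 61.7
```

```bash
sed -i "s/zb=e\[2\]-55.7$/zb=e[2]-55.7/; s/zb=e\[2\]-55.7/import sys; zb=e[2]-float(sys.argv[1]) if len(sys.argv)>1 else e[2]-55.7/" cyl.py; python3 cyl.py 21.4
```

```text
[588.2 152.  108.9]
tin (array([586.37, 151.19]), 616, np.float64(0.42))
collar (array([587.21, 150.43]), 61, np.float64(0.41))
skirt (array([586.46, 150.79]), 73, np.float64(0.5))
plate z 108.30997576864083 (array([586.9, 146.5]), 65.5) near y [83.5 84.7] x [524.1 525.6 648.3 650.3]
```

The force is about 2.3 N, the outer lid alone, with no side load. I continue straight up.

step_arm(commands=[0, 0, -0.5, 0, 0, 0, 0, 0, 0, -1.2, 0, 0, 0, 0, 0, 0, -2, 0, 0, 0, 0, 0, 0, -2.8, 0, 0, 0, 0, 0, 0, -3.6, 0, 0, 0, 0, 0, 0, -4.3, 0, 0, 0, 0, 0, 0, -4.8, 0, 0, 0, 0, 0, 0, -5, 0, 0, 0, 0, 0, 0, -5, 0, 0, 0, 0])

```text
clock: 14.6
eef_pos: [588.4, 152.1, 159.1]
tool_rot: [-3.142, -0.0, 0.317]
force: [-0.3, 0.2, -2.0]
width: 46.6
gripper_force: 61.7
```

step_arm(commands=[0, 0, -0.5, 0, 0, 0, 0, 0, 0, -1.2, 0, 0, 0, 0, 0, 0, -2, 0, 0, 0, 0, 0, 0, -2.8, 0, 0, 0, 0, 0, 0, -3.5, 0, 0, 0, 0, 0, 0, -4, 0, 0, 0, 0, 0, 0, -4.2, 0, 0, 0, 0, 0, 0, -4.2, 0, 0, 0, 0, 0, 0, -4.2, 0, 0, 0, 0, 0, 0, -4.2, 0, 0, 0, 0])

```text
clock: 15.6
eef_pos: [588.0, 152.0, 200.5]
tool_rot: [-3.142, 0.001, 0.317]
force: [0.1, -0.2, -1.4]
width: 46.5
gripper_force: 61.7
```

```bash
python3 cyl.py 21.4; python3 -c "
from m import *
d=grab('side');save(d,'s5.png',(260,90,360,220),5)
print(ctrl.read_state()['tool_rot'])
P=pts(d);hsv=cv2.cvtColor(d['image'],cv2.COLOR_RGB2HSV).astype(int);k=np.hypot(P[...,0]-587,P[...,1]-150)<75
for n,m in(('red',((hsv[...,0]<6)|(hsv[...,0]>174))&(hsv[...,1]>150)),('white',(hsv[...,1]<60)&(P[...,2]>84)&(P[...,2]<105)),('lid',(hsv[...,0]>98)&(hsv[...,0]<132)&(hsv[...,1]>80)&(P[...,2]>150))): q=P[m&k]; print(n,len(q),np.nanpercentile(q,[2,50,98],axis=0).round(1))"
```

```text
[588.  152.  200.5]
tin (array([586.33, 151.2 ]), 554, np.float64(0.43))
collar (array([588.62, 149.08]), 83, np.float64(0.82))
skirt (array([586.17, 150.88]), 20, np.float64(0.46))
plate z 200.12757736256899 (array([586.4, 146.3]), 64.9) near y [83.2 84.5] x [524.2 525.7 647.3 650.1]
[-3.14159258e+00  1.52716900e-04  3.16727235e-01]
red 110 [[575.3 113.8 101.7]
 [587.1 139.8 137. ]
 [595.6 153.5 334. ]]
white 586 [[531.7  91.6  89.6]
 [586.7 135.3  95.8]
 [641.7 200.   97.6]]
lid 502 [[527.6  83.2 193.1]
 [584.1 121.7 200.2]
 [645.5 192.  201.8]]
```

View pics/s5.png

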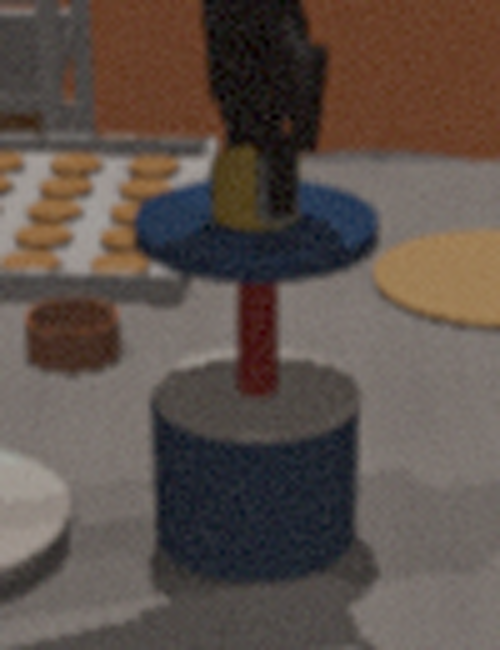

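The inner lid is seated flush and level: flange about 94 mm, crop (257,400), knob upright. The outer lid is held level, its rim about 185 mm high against the knob top at 157 mm. The tin has not moved, so I hand in.

```bash
python3 -c "
from cell import ctrl
print(ctrl.finish_job())"
```

```text
the job is handed in; nothing more can be done
None
```

The job is handed in: the white inner lid is fully home in the tin, and the arm is holding the outer lid level over it, its rim about 28 mm above the top of the knob.

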